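First in, first out: draw the oldest box of brads and restock its roller lane

TASK

Take the oldest box of brads, the one at the low front end of its roller lane, and stand it upright on the clear floor of the job tray, off the pliers. Load the new box that stands on the bench into the same lane from the back, behind the others, so that all four boxes stand upright on the rollers, close up in a row against the front stop. Do not lift the other boxes out of the lane, and leave everything else where it is.

Things in the scene. Friction and masses are not known exactly. Their poses are not given: they have to be found in the camera images.
- box_1_center (a point): The oldest box, first in the row at the low front end of the box lane, against the front stop: identical dark blue card box of brads, 52 mm x 56 mm x 62 mm high, about 0.19 kg; this point is its centre, half-way up. At the start its x axis runs up the lane (52 mm side), its y axis across it (56 mm side), its z axis up, square to the roller plane.
- box_2_center (a point): Second box of the row from the front: identical dark blue card box of brads, 52 mm x 56 mm x 62 mm high, about 0.19 kg; this point is its centre, half-way up.
- box_3_center (a point): Third box of the row: identical dark blue card box of brads, 52 mm x 56 mm x 62 mm high, about 0.19 kg; this point is its centre, half-way up.
- box_4_center (a point): Fourth and last box of the row: identical dark blue card box of brads, 52 mm x 56 mm x 62 mm high, about 0.19 kg; this point is its centre, half-way up.
- new_box_center (a point): The new box, standing by itself upright on the bench: identical dark blue card box of brads, 52 mm x 56 mm x 62 mm high, about 0.19 kg; this point is its centre, half-way up. x and y axes along its 52 and 56 mm sides, z up.
- box_lane_deck: Box lane: aluminium gravity roller lane fixed on a plywood board, low end to the robot. Origin: middle of the front stop's inner face, in the plane of the roller tops. x runs up the lane (climbs at 0.14 rad), y across it to the left, z square to the rollers. Inside width 66 mm; side rails rise 6 mm above the rollers, then flare out to 12 mm high at y = +-41 mm; the stop is 23 mm high.
- box_lane_back (a point): Middle of the box lane's open back (high) end, in the roller plane, 243 mm up the lane from the stop. Free rollers, 16 mm apart, carry a box from x = 10 to 234 mm of the lane; a box set on them rolls down by itself, within a second, onto the stop or the box ahead. The row of four reaches x = 210 mm; with one taken out the rest roll down and leave 158 to 243 mm free.
- tin_lane_deck: The tin lane next to it, the same but 75 mm wide inside, with two round flat tins in it; left or right of the box lane. Origin and axes as for the box lane. To be left alone.
- job_tray: Grey pressed-steel tray, fixed, open above, 220 mm (x) x 170 mm (y), 30 mm high, wall and floor 3 mm. Origin: centre of its underside, z up. A pair of pliers, 171 mm long, 59 mm wide and 12 mm high, lies along x in its half y < 0, covering about y = -0.080 to -0.015; the rest of its floor (y = -0.015 to 0.080) is clear.
- pliers: Pliers with red grips, 59 x 171 x 12 mm, lying in the job tray. Origin: centre of the underside. To be left where they are.
- wax_tin_1: Round flat tin, 71 mm across, 28 mm high, first in the tin lane. Origin: centre of the underside.
- wax_tin_2: The same, second in the tin lane.
- rack_corner (a point): Nearest corner, at bench height, of the tall fixed wooden rack of sanding sheets that stands behind the lanes and to their left: it is 390 mm high with cartons on top, its front face runs 260 mm from here to the left, slanting slightly away. Keep the arm and hand clear of it, also when crossing the bench.
Not all that is in view belongs to the job. Leave any yellow look-alike of the part that bears box_4_center alone. Leave any yellow look-alike of the part that bears box_1_center alone.

How it is judged:
By the outcome, as a careful person would: the job done as asked, in the order asked, and still so for the second after the job is handed in, with the robot touching nothing.
It also fails if it takes over 66 s, if anything falls off the work surface, if the arm or the gripper's body presses on something with over 40 N, if the wrist force passes 120 N, or if a joint passes its speed limit or range.

ROBOT

A 7-joint arm with a two-finger parallel gripper is mounted at the origin on a cart in front of the work surface, level with it; the furniture and walls round the work are solid. World frame = base frame: x ahead of the robot, y to its left, z up, the work surface at z = 0. Lengths are in m, angles in rad, forces in N, time in s.
With the tool pointing down it reaches from about 0.425 to 0.925 m from the base axis. Payload 6.8 kg.
Tool frame: the origin (TCP) lies midway between the tips of the shut fingers; the grasp point (between the pads) lies bot.grip_point_offset behind it (bot.grip_point_offset is the distance from the TCP to the grasp point, in m); z points along the fingers, y is the line along which they close (so a half turn about z gives the same grasp; the last joint's range is limited). The gripper opens to 85 mm and grips with 20 to 120 N. Pads are 22 mm wide; open, the fingers measure 114 mm over their backs; the gripper's body (76 mm by 85 mm) begins 54 mm behind the grasp point. The pads swing forward as they close: fully open they stand 13 mm farther back than shut.
Start: joints at [-1.37, 0.477, 0.022, 1.555, -0.011, 1.109, -0.083], TCP at [0.205, 0.643, 0.231] pointing down, gripper open.
Joint ranges: [-2.96, 2.96], [-0.34, 2.1], [-1.41, 1.46], [0.24, 2.44], [-1.37, 4.51], [0.17, 1.92], [-2.96, 2.96]. Speed limits (rad/s): [2.39, 2.39, 3.14, 3.14, 3.14, 3.14, 3.14].

INTERFACE

Orientations are given as a unit quaternion [w, x, y, z].
In Python, from station import get_obs, cams, job, bot gives the robot as it stands.
- The arm moves only by the tool arm_command, never from a script. Its argument "rows" is a list that holds one entry, the list of rows, each a list of 5 numbers: the finger opening in mm, from 0 to 85.4, then the shift along the world's x, y, z in units of 60 mm (1.0 is 60 mm), then the turn about the world's z in units of 0.08 rad (1.0 is 0.08 rad). In form: [[[grip, x, y, z, turn], ...]]. A call has exactly 10 rows; each row shifts and turns the commanded pose from where the row before left it; what a row does not reach is not made up. A row lasts 1/8 s, in which the tool goes at most 62.5 mm and 10.7 degrees, less where a joint would pass 70% of its speed; a pose out of reach is approached as far as the arm can. A call with a number of a shift or a turn outside -1 to 1 is refused whole. A call with a gripper value outside its range is refused whole. The fingers move at their own pace and stop on an object; "newtons" is the grip in N (left out, the last holds). Time passes only in rows, so rows that do not move let the fingers close, or fill a call up. It gives the time, the measured TCP pose, the force, the opening and the grip force at its end, in the units of the state.
- get_obs(): the state, without advancing time (a new reading comes with each control period).
- cams.read_camera(name): name is "side" or "top" or "wrist"; returns the picture (400x640x3 uint8, red, green, blue); there is no depth.
- cams.camera_params(name): a dict with "K" (3x3 intrinsics, pixels), "extrinsics" (4x4, takes a point from camera to world coordinates). Camera axes: x right, y down, z forward; pixel columns grow to the right and rows downward; lengths in m; the calibration is good to about 2 mm. A picture is of the moment at which its call begins: read the wrist's pose just before it. camera_params takes no time and is no camera call; for the wrist camera it gives the pose at the moment of the call.
- job.hand_in(): hands the job in; it is judged then, once.
The state is a dict: "t": time; "q": joint angles; "joint_vel": joint speeds; "joint_torque": joint torques, N m; "eef_pos": TCP position; "tool_rot": TCP orientation; "contact_force": force on the tool from outside, world axes, zero at the start; "torque": the same for the moment, N m; "gripper_width": opening from 0.0 (shut) to 1.0 (fully open); "grasp_force": force on a finger pad.
Only numpy, scipy, OpenCV 4.12 (cv2) and the standard library are available. Lean on these libraries where they do the work, as an engineer would, in place of code of your own. Each camera call takes 0.05 s, during which the arm holds its last target. There are 200 camera calls.

## Working session

There is one attempt and no reset: what is moved stays moved. The work goes in short steps, Python scripts to look and compute and a tool call to move; the robot and the scene stay as the last step left them, time stands still between calls to the robot, and variables do not carry over. Pictures are saved under pics/ and viewed, at most 10 in all, crops included, and the job is handed in when it is done.

Besides the shell and the picture viewer there is one more tool, called after "Call:" as name(argument=value, ...) on one line, values as JSON. arm_command: Moves the arm, as the interface text tells. Its arguments: {"type":"object","properties":{"rows":{"type":"array"},"newtons":{"type":"number"}},"required":["rows"]}

```bash
mkdir -p pics; ls
python3 - <<'E'
from station import get_obs,cams,job,bot
import cv2
print(get_obs(), bot.grip_point_offset)
for n in ["side","top","wrist"]:
    p=cams.camera_params(n); print(n,p["K"],p["extrinsics"].round(4) if hasattr(p["extrinsics"],'round') else p["extrinsics"])
    cv2.imwrite(f"pics/{n}0.png",cams.read_camera(n)[:,:,::-1])
E
```

```text
pics
{'t': 0.0, 'q': array([-1.37010583,  0.47779022,  0.02237893,  1.55646821, -0.01151711,
        1.10930322, -0.08311761]), 'joint_vel': array([ 5.56753398e-05,  1.24372165e-03,  4.91300387e-04,  3.74330756e-04,
        6.40997095e-04, -1.33989921e-03, -4.49950090e-04]), 'joint_torque': array([ 5.99228915e-04, -5.96460056e+01,  1.60813842e+00, -2.81198716e+01,
        1.25054520e-02,  9.18241072e-03, -7.56527982e-06]), 'eef_pos': array([0.2049877 , 0.64248981, 0.23032603]), 'tool_rot': array([-7.21490331e-05,  1.53801591e-01,  9.88101323e-01, -9.17341476e-04]), 'contact_force': array([-0.26416743,  0.52144136,  0.02223033]), 'torque': array([ 0.04829845, -0.04644207,  0.00580912]), 'grasp_force': 0.0, 'gripper_width': 0.9956436215130001} 0.0187
side [[427.81035169   0.         314.806031  ]
 [  0.         427.81035169 202.47660032]
 [  0.           0.           1.        ]] [[-0.9459  0.2737 -0.1744  0.7928]
 [ 0.3245  0.8049 -0.4968  0.6697]
 [ 0.0045 -0.5265 -0.8502  1.3071]
 [ 0.      0.      0.      1.    ]]
top [[485.38130768   0.         312.07761167]
 [  0.         485.38130768 204.2062945 ]
 [  0.           0.           1.        ]] [[-0.0084 -0.9914  0.1309  0.367 ]
 [-0.9999  0.007  -0.0112 -0.0328]
 [ 0.0102 -0.1309 -0.9913  1.5023]
 [ 0.      0.      0.      1.    ]]
wrist [[303.38222157   0.         322.08418937]
 [  0.         303.38222157 201.04459387]
 [  0.           0.           1.        ]] [[ 0.3035  0.9064  0.2939  0.1292]
 [ 0.9528 -0.2881 -0.0956  0.667 ]
 [-0.0019  0.3091 -0.951   0.3732]
 [ 0.      0.      0.      1.    ]]
```

View pics/top0.png

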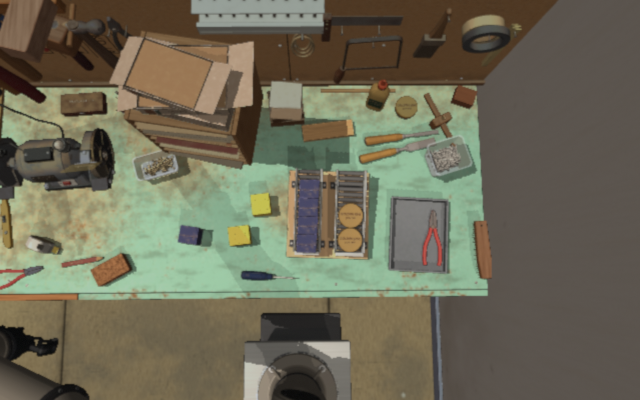

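View pics/side0.png

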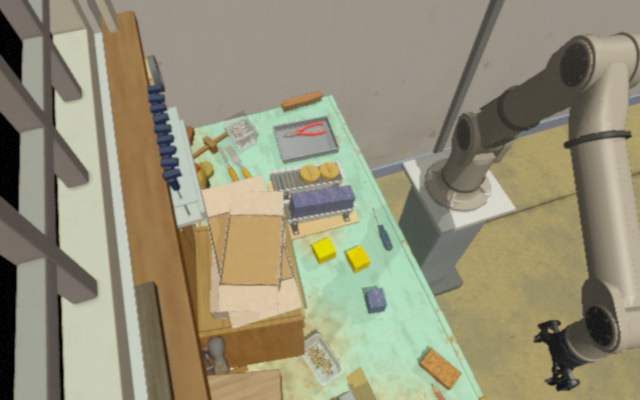

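The top view shows the row of blue boxes at about (308,215), the tins at (350,215–240), the tray at (419,234) and the new box at (190,235). Yellow decoys are at (261,204) and (239,235), and the rack is upper left. The side view shows the same layout, with the new box at (375,299).

```bash
cat > h.py <<'E'
import numpy as np,cv2
from station import get_obs,cams,job,bot
def ray(P,uv):
    K=np.array(P["K"]);E=np.array(P["extrinsics"])
    d=E[:3,:3]@np.linalg.inv(K)@np.array([uv[0],uv[1],1.]);return E[:3,3],d
def plane(P,uv,z):
    o,d=ray(P,uv);return o+d*(z-o[2])/d[2]
def tri(Ps,uvs):
    A=np.zeros((3,3));b=np.zeros(3)
    for P,uv in zip(Ps,uvs):
        o,d=ray(P,uv);d=d/np.linalg.norm(d);M=np.eye(3)-np.outer(d,d);A+=M;b+=M@o
    return np.linalg.solve(A,b)
def proj(P,X):
    E=np.linalg.inv(np.array(P["extrinsics"]));c=E[:3,:3]@X+E[:3,3];p=np.array(P["K"])@c;return p[:2]/p[2]
def blue(im):
    h=cv2.cvtColor(im,cv2.COLOR_RGB2HSV)
    return cv2.inRange(h,(108,50,25),(135,255,160))
E
python3 - <<'E'
from h import *
out=[]
for n,(x0,y0,w,h) in {"top":(160,160,300,120),"side":(260,110,130,210)}.items():
    im=cv2.cvtColor(cv2.imread(f"pics/{n}0.png"),cv2.COLOR_BGR2RGB)
    m=blue(im)
    cs,_=cv2.findContours(m,0,2)
    for c in cs:
        if cv2.contourArea(c)>80:
            r=cv2.minAreaRect(c); 
            ap=cv2.approxPolyDP(c,2,True)[:,0]
            print(n,cv2.contourArea(c),r,ap.tolist())
    k=2.66 if n=="top" else 2.8
    cv2.imwrite(f"pics/{n}c.png",cv2.resize(im[y0:y0+h,x0:x0+w,::-1],None,fx=k,fy=k,interpolation=cv2.INTER_CUBIC))
a=cv2.imread("pics/topc.png")
E
```

```text
top 142.5 ((256.5, 275.0), (6.0, 29.0), 90.0) [[242, 273], [242, 276], [247, 278], [271, 277], [264, 273]]
top 258.5 ((306.5, 235.0), (16.0, 19.0), 90.0) [[298, 228], [298, 243], [315, 241], [316, 228]]
top 226.0 ((190.12998962402344, 234.58998107910156), (21.354623794555664, 15.839193344116211), 8.130102157592773) [[181, 226], [181, 233], [195, 233], [198, 236], [194, 240], [191, 237], [180, 236], [179, 241], [199, 243], [201, 232], [198, 228]]
top 258.0 ((307.5, 217.0), (16.0, 19.0), 90.0) [[299, 209], [298, 224], [316, 223], [317, 209], [314, 212], [311, 209]]
top 252.5 ((308.5, 199.0), (16.0, 19.0), 90.0) [[300, 191], [299, 206], [317, 205], [317, 191], [315, 194], [312, 191]]
top 137.0 ((309.0, 184.0), (8.0, 20.0), 90.0) [[299, 184], [301, 188], [318, 187], [319, 182], [301, 180]]
side 90.0 ((372.3019104003906, 299.056640625), (17.856870651245117, 7.692190647125244), 74.05460357666016) [[368, 291], [368, 298], [372, 301], [370, 305], [377, 307], [372, 290]]
side 1123.0 ((164.58419799804688, 137.3748321533203), (106.0970687866211, 16.36365509033203), 78.92979431152344) [[156, 85], [149, 87], [149, 92], [152, 94], [151, 110], [156, 114], [155, 131], [160, 134], [158, 143], [162, 145], [160, 151], [164, 156], [164, 177], [174, 189], [177, 189], [175, 177], [180, 174], [172, 167], [177, 165], [177, 159], [170, 157], [175, 148], [168, 144], [172, 141], [172, 136], [167, 134], [170, 130], [169, 125], [168, 127], [163, 124], [167, 119], [161, 112], [165, 109], [161, 103], [163, 96], [157, 93], [162, 90], [162, 86]]
```

View pics/topc.png

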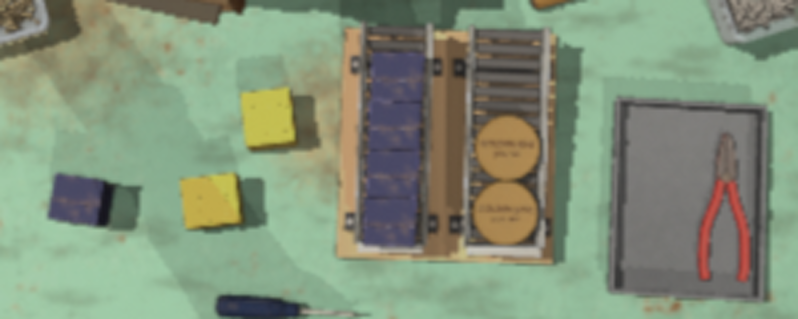

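View pics/sidec.png

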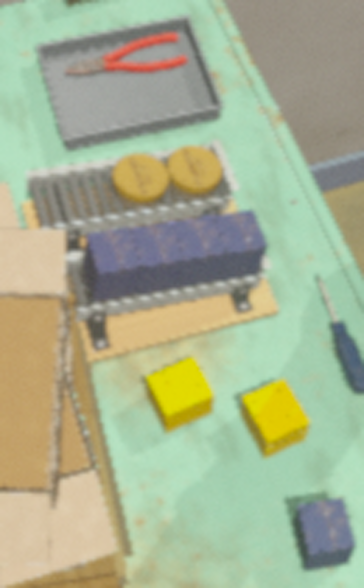

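The crops show the row's top face between (296,251) and (320,180) in the top view. The side view shows its top corners near (349,186), (354,196), (291,194) and (295,204).

Run:
```python
from h import *
T=cams.camera_params("top");S=cams.camera_params("side")
t=lambda u,v:(160+(u+.5)/2.66-.5,160+(v+.5)/2.66-.5)
s=lambda u,v:(260+(u+.5)/2.8-.5,110+(v+.5)/2.8-.5)
def f(n,a,b):
    X=tri([T,S],[t(*a),s(*b)]);print(n,X.round(4),"res",(proj(T,X)-t(*a)).round(1),(proj(S,X)-s(*b)).round(1))
f("backR",(425,53),(88,235));f("backL",(373,54),(97,262))
f("frontR",(420,243),(250,212));f("frontL",(363,243),(264,242))
f("tin1c",(505,213),(195,170));f("tin2c",(508,147),(140,178))
f("tray FL",(610,294),(218,112));f("tray BL",(615,98),(70,144));f("tray BR",(770,107),(40,47));f("tray FR",(765,299),(188,22))
for n,a,z in [("tFL",(610,294),.03),("tBL",(615,98),.03),("tBR",(770,107),.03),("tFR",(765,299),.03)]: print(n,plane(T,t(*a),z).round(4))
# new box top corners in top view
for a in [(58,174),(108,178),(100,226),(50,220)]: print("new top",plane(T,t(*a),.062).round(4))
for b in [(295,502),(340,498),(352,530),(308,540)]: print("new side",plane(S,s(*b),.062).round(4))
```

```text
backR [ 0.6162 -0.0692  0.1408] res [-0.2  0.3] [-0.3 -0.1]
backL [ 0.6163 -0.0161  0.1606] res [ 0.6 -1.2] [1.2 0.3]
frontR [ 0.4147 -0.0625  0.102 ] res [-0.3  0.5] [-0.4 -0.1]
frontL [ 0.4177 -0.0033  0.1222] res [ 0.4 -0.7] [0.7 0.1]
tin1c [ 0.4488 -0.1577  0.0792] res [-0.  0.] [-0. -0.]
tin2c [ 0.5209 -0.1615  0.0891] res [-0.  0.] [-0. -0.]
tray FL [ 0.3625 -0.2846  0.0102] res [ 0.6 -1.1] [1.  0.2]
tray BL [ 0.5807 -0.2905  0.0253] res [-0.6  1.1] [-1.  -0.3]
tray BR [ 0.5699 -0.4714  0.0217] res [-0.5  0.9] [-0.8 -0.2]
tray FR [ 0.3498 -0.46    0.0081] res [-0.4  0.7] [-0.6 -0.1]
tFL [ 0.3593 -0.2793  0.03  ]
tBL [ 0.5834 -0.2916  0.03  ]
tBR [ 0.5717 -0.4707  0.03  ]
tFR [ 0.3522 -0.455   0.03  ]
new top [0.4973 0.3391 0.062 ]
new top [0.4924 0.2834 0.062 ]
new top [0.439  0.2911 0.062 ]
new top [0.4461 0.3466 0.062 ]
new side [0.493  0.2843 0.062 ]
new side [0.4448 0.2959 0.062 ]
new side [0.4471 0.3332 0.062 ]
new side [0.4961 0.3281 0.062 ]
```

Call:
arm_command(rows=[[[85,0.33,-0.9,0.2,0.4],[85,0.33,-0.9,0.2,0.4],[85,0.33,-0.9,0,0.4],[85,0.6,-0.75,0,0.4],[85,0.6,-0.75,0,0.4],[85,0.6,-0.75,0,0.4],[85,0.3,-0.9,0,0.4],[85,0.3,-0.9,0,0.4],[85,0.3,-0.9,0,0],[85,0.3,-0.9,0,0]]])

```text
t: 1.4
eef_pos: [0.4448, 0.1282, 0.2554]
tool_rot: [0.0, 0.026, 1.0, 0.0]
contact_force: [0.4, -0.2, 0.5]
gripper_width: 1.001
grasp_force: 0.0
```

Call:
arm_command(rows=[[[85,0.1,-0.9,0,0],[85,0.1,-0.9,0,0],[85,0,-0.5,0,0],[85,0,0,0,0],[85,0,0,0,0],[85,0,0,0,0],[85,0,0,0,0],[85,0,0,0,0],[85,0,0,0,0],[85,0,0,0,0]]])

```text
t: 2.65
eef_pos: [0.4565, -0.0079, 0.2553]
tool_rot: [-0.0, 0.026, 1.0, -0.0]
contact_force: [-0.1, 0.1, -0.2]
gripper_width: 0.997
grasp_force: 0.0
```

Run:
```python
from h import *
o=get_obs();print(o["t"],o["eef_pos"],o["tool_rot"])
P=cams.camera_params("wrist");im=cams.read_camera("wrist");cv2.imwrite("pics/w1.png",im[:,:,::-1])
np.save("w1.npy",P["extrinsics"]);print(np.round(P["extrinsics"],3))
```

```text
2.65 [ 0.45652205 -0.00787645  0.25530388] [-3.08949847e-05  2.63573302e-02  9.99652585e-01 -7.70349483e-06]
[[ 0.052  0.95   0.308  0.377]
 [ 0.999 -0.05  -0.016 -0.004]
 [-0.     0.309 -0.951  0.398]
 [ 0.     0.     0.     1.   ]]
```

View pics/w1.png

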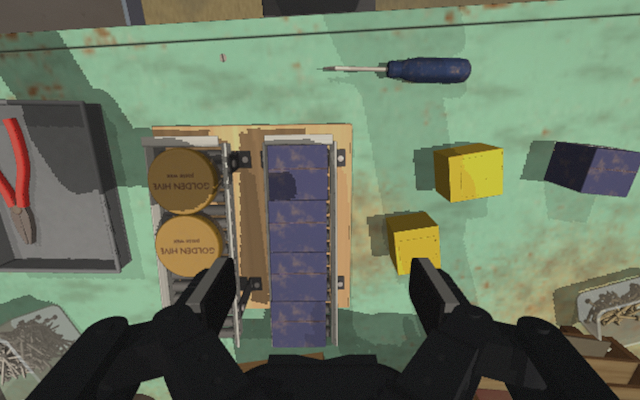

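The wrist view shows the row's top face from (267,144)–(326,144) at the front to (272,346)–(327,346) at the back. The tins, tray and new box (592,168) are also visible.

Run:
```python
from h import *
from scipy.optimize import brentq
P=dict(cams.camera_params("wrist"));P["extrinsics"]=np.load("w1.npy")
im=cv2.cvtColor(cv2.imread("pics/w1.png"),cv2.COLOR_BGR2RGB)
m=blue(im)
for r in (150,160,180,230,280,320,340):
    x=np.where(m[r,255:340])[0]+255; print(r,x.min(),x.max(),end="; ")
for c in (275,285,310,320):
    y=np.where(m[120:360,c])[0]+120; print("col",c,y.min(),y.max(),end="; ")
print()
def hit(uv,zf,xf=.4175):
    o,d=ray(P,uv);n=np.array([-np.tan(.14),0,1.]);return o+d*((zf-np.tan(.14)*xf-n@o)/(n@d))
fl,fr,bl,br=(267,144),(326,144),(272,346.5),(327.5,346.5)
F=lambda z:np.linalg.norm((hit(bl,z)+hit(br,z)-hit(fl,z)-hit(fr,z))/2)-.208
z=brentq(F,.05,.2)
for zz in (z,.109,.115):
    c=[hit(p,zz).round(4) for p in (fl,fr,bl,br)];print(zz,*c)
    print(" widths",np.linalg.norm(c[0]-c[1]),np.linalg.norm(c[2]-c[3]))
    print(" yaw",np.arctan2(*((c[2]+c[3]-c[0]-c[1])[[1,0]])))
```

```text
150 268 326; 160 268 326; 180 269 327; 230 271 326; 280 283 326; 320 272 316; 340 273 325; col 275 146 346; col 285 147 346; col 310 145 343; col 320 145 346; 
0.11523926345063586 [ 0.411  -0.0565  0.1143] [ 0.4138 -0.0019  0.1147] [ 0.6167 -0.0686  0.1433] [ 0.6194 -0.0106  0.1437]
 widths 0.054673210990392726 0.05806418861914803
 yaw -0.050528313689049566
0.109 [ 0.4117 -0.0577  0.1082] [ 0.4146 -0.0019  0.1086] [ 0.6219 -0.07    0.1378] [ 0.6246 -0.0108  0.1382]
 widths 0.05587673934652952 0.05926288889347194
 yaw -0.050409423560133775
0.115 [ 0.411  -0.0566  0.1141] [ 0.4138 -0.0019  0.1145] [ 0.6169 -0.0687  0.1431] [ 0.6196 -0.0107  0.1435]
 widths 0.05477307732819108 0.058064188619148034
 yaw -0.05072157865291212
```

Call:
arm_command(rows=[[[85,-0.26,-0.4,0,0],[85,0,0,-0.5,0],[85,0,0,-0.6,0],[85,0,0,-0.6,0],[85,0,0,-0.5,0],[85,0,0,-0.3,0],[85,0,0,-0.25,0],[85,0,0,-0.2,0],[85,0,0,0,0],[85,0,0,0,0]]])

```text
t: 3.95
eef_pos: [0.4413, -0.032, 0.0787]
tool_rot: [0.0, 0.027, 1.0, 0.0]
contact_force: [0.7, 0.1, 1.0]
gripper_width: 0.997
grasp_force: 0.0
```

Run:
```python
from h import *
o=get_obs();print(o["eef_pos"],o["contact_force"])
im=cams.read_camera("wrist");cv2.imwrite("pics/w2.png",im[:,:,::-1])
```

```text
[ 0.44130253 -0.03201523  0.078731  ] [0.6522528  0.12412572 1.00618181]
```

View pics/w2.png

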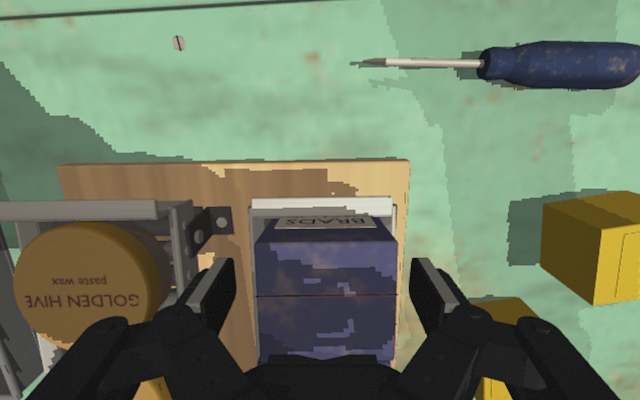

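The fingers straddle box 1, and the box, at columns 257–397, is centred between the fingertips at columns 235 and 412. I'll close.

Call:
arm_command(rows=[[[50,0,0,0,0],[50,0,0,0,0],[50,0,0,0,0],[50,0,0,0,0],[50,0,0,0,0],[50,0,0,0,0],[50,0,0,0,0],[50,0,0,0,0],[50,-0.015,0,0.1,0],[50,-0.015,0,0.1,0]]], newtons=40)

```text
t: 5.25
eef_pos: [0.4395, -0.0319, 0.0908]
tool_rot: [0.0, 0.026, 1.0, -0.0]
contact_force: [1.8, 0.3, -3.3]
gripper_width: 0.65
grasp_force: 43.2
```

Call:
arm_command(rows=[[[50,-0.04,0,0.3,0],[50,-0.04,0,0.3,0],[50,-0.04,0,0.3,0],[50,-0.04,0,0.3,0],[50,0,0,0.4,0],[50,0.1,0,0.4,0],[50,0.1,0,0.2,0],[50,0,0,0,0],[50,0,0,0,0],[50,0,0,0,0]]])

```text
t: 6.5
eef_pos: [0.4407, -0.032, 0.2214]
tool_rot: [-0.001, 0.026, 1.0, -0.0]
contact_force: [0.1, 0.9, -2.8]
gripper_width: 0.651
grasp_force: 43.9
```

Run:
```python
from h import *
o=get_obs();print(o["q"].round(3),o["contact_force"])
P=cams.camera_params("wrist");im=cams.read_camera("wrist");cv2.imwrite("pics/w3.png",im[:,:,::-1])
np.save("w3.npy",P["extrinsics"])
```

```text
[-0.489  0.094  0.453  2.12  -0.05   0.94   1.51 ] [ 0.09955331  0.90525315 -2.7529974 ]
```

View pics/w3.png

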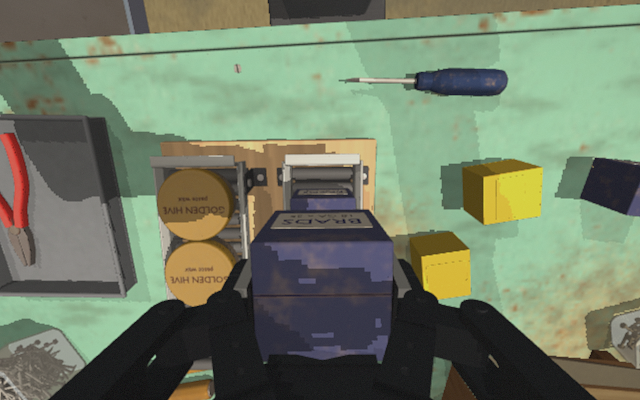

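The box is held at 240–360 rows. Box 2 shows at (320,200), with rollers between it and the stop, so it may still be rolling. The tray's left wall runs from (105,118) to (135,294).

Run:
```python
from h import *
P=dict(cams.camera_params("wrist"));P["extrinsics"]=np.load("w3.npy")
for uv in [(106,118),(136,294)]: print(plane(P,uv,.03).round(4))
Q=dict(P);Q["extrinsics"]=np.load("w1.npy")
for uv in [(104,103),(131,270)]: print(plane(Q,uv,.03).round(4))
```

```text
[ 0.3644 -0.2584  0.03  ]
[ 0.5821 -0.279   0.03  ]
[ 0.3645 -0.2551  0.03  ]
[ 0.5825 -0.278   0.03  ]
```

Call:
arm_command(rows=[[[50,0.05,-0.4,0,-1],[50,0.05,-0.5,0,-1],[50,0.05,-0.6,0,-1],[50,0.05,-0.7,0,-1],[50,0.05,-0.7,0,-1],[50,0.05,-0.6,0,-1],[50,0.05,-0.5,0,-1],[50,0.05,-0.4,0,-1],[50,0.05,-0.35,0,-1],[50,0.05,-0.27,0,-1]]])

```text
t: 7.8
eef_pos: [0.4716, -0.3343, 0.2222]
tool_rot: [-0.0, 0.416, 0.909, -0.0]
contact_force: [-0.1, 1.2, -2.8]
gripper_width: 0.656
grasp_force: 44.1
```

Call:
arm_command(rows=[[[50,0,0,0,-1],[50,0,0,0,-1],[50,0,0,0,-1],[50,0,0,0,-1],[50,0,0,0,-1],[50,0,0,-0.3,-1],[50,0,0,-0.4,-1],[50,0,0,-0.3,-1],[50,0,0,0,-1],[50,0,0,0,-0.6]]])

```text
t: 9.05
eef_pos: [0.4717, -0.3331, 0.1618]
tool_rot: [-0.0, 0.726, 0.688, -0.0]
contact_force: [-0.3, -0.2, -2.1]
gripper_width: 0.652
grasp_force: 44.0
```

Run:
```python
from h import *
o=get_obs();print(o["eef_pos"].round(4),o["q"].round(2))
im=cams.read_camera("wrist");t=cams.read_camera("top")
t=cv2.resize(t[150:290,270:470],(571,400),interpolation=cv2.INTER_CUBIC)
cv2.imwrite("pics/w4.png",np.hstack([cv2.resize(im[:,:,::-1],(400,250)),cv2.resize(t[:,:,::-1],(357,250))]))
```

```text
[ 0.4717 -0.3331  0.1618] [-0.13  0.53  0.87  1.9  -0.5   0.94  0.92]
```

View pics/w4.png

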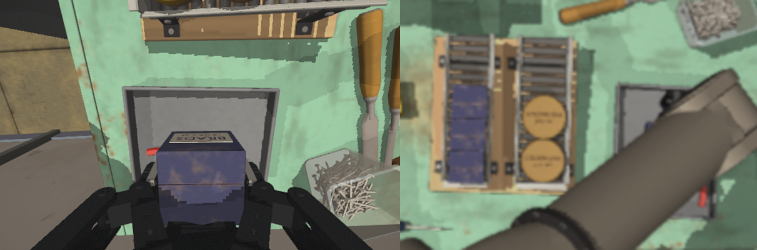

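The wrist view shows the held box centred over the clear half of the tray. The top view shows the three remaining boxes rolled down to the stop.

Call:
arm_command(rows=[[[50,0,0,-0.5,0],[50,0,0,-0.6,0],[50,0,0,-0.5,0],[50,0,0,-0.3,0],[50,0,0,-0.2,0],[50,0,0,-0.05,0],[50,0,0,0,0],[50,0,0,0,0],[50,0,0,0,0],[50,0,0,0,0]]], newtons=30)

```text
t: 10.4
eef_pos: [0.4717, -0.3331, 0.0336]
tool_rot: [0.0, 0.725, 0.689, 0.0]
contact_force: [1.5, 0.3, -2.7]
gripper_width: 0.655
grasp_force: 43.9
```

Call:
arm_command(rows=[[[50,0,0,-0.02,0],[50,0,0,-0.02,0],[50,0,0,-0.02,0],[50,0,0,0,0],[50,0,0,0,0],[50,0,0,0,0],[50,0,0,0,0],[50,0,0,0,0],[50,0,0,0,0],[50,0,0,0,0]]])

```text
t: 11.65
eef_pos: [0.4715, -0.3331, 0.0297]
tool_rot: [0.0, 0.725, 0.689, 0.0]
contact_force: [0.3, 0.4, -2.6]
gripper_width: 0.652
grasp_force: 43.9
```

Not yet in contact, so I'll keep going down in small steps.

Call:
arm_command(rows=[[[50,0,0,-0.03,0],[50,0,0,-0.03,0],[50,0,0,0,0],[50,0,0,0,0],[50,0,0,0,0],[50,0,0,0,0],[50,0,0,0,0],[50,0,0,0,0],[50,0,0,0,0],[50,0,0,0,0]]])

```text
t: 12.9
eef_pos: [0.4716, -0.3337, 0.0275]
tool_rot: [0.0, 0.725, 0.689, 0.0]
contact_force: [-2.5, 1.7, 12.5]
gripper_width: 0.654
grasp_force: 45.0
```

Call:
arm_command(rows=[[[57,0,0,0,0],[60,0,0,0,0],[64,0,0,0,0],[70,0,0,0,0],[76,0,0,0,0],[80,0,0,0,0],[80,0,0,0,0],[80,0,0,0.3,0],[80,0,0,0.6,0],[80,0,0,0.6,0]]])

```text
t: 14.15
eef_pos: [0.4714, -0.3334, 0.1182]
tool_rot: [0.0, 0.725, 0.689, -0.0]
contact_force: [0.5, -0.6, 0.6]
gripper_width: 0.94
grasp_force: 0.0
```

Call:
arm_command(rows=[[[85,0,0,0.6,1],[85,0,0,0.6,1],[85,0,0.3,0.6,1],[85,0,0.6,0,1],[85,0,0.9,0,1],[85,0,0.9,0,1],[85,0,0.9,0,1],[85,0,0.9,0,1],[85,0,0.9,0,1],[85,0,0.9,0,1]]])

```text
t: 15.4
eef_pos: [0.4714, 0.0461, 0.2253]
tool_rot: [0.0, 0.398, 0.917, 0.001]
contact_force: [0.0, 0.2, 0.5]
gripper_width: 0.994
grasp_force: 0.0
```

Run:
```python
from h import *
o=get_obs();print(o["eef_pos"].round(4))
T=cams.camera_params("top");S=cams.camera_params("side")
t=cams.read_camera("top");s=cams.read_camera("side")
a=cv2.resize(t[160:280,280:460],(600,400),interpolation=cv2.INTER_CUBIC);b=cv2.resize(s[110:210,255:355],(400,400),interpolation=cv2.INTER_CUBIC)
cv2.imwrite("pics/p5.png",cv2.resize(np.hstack([a,b])[:,:,::-1],(800,320)))
```

```text
[0.4714 0.0461 0.2253]
```

View pics/p5.png

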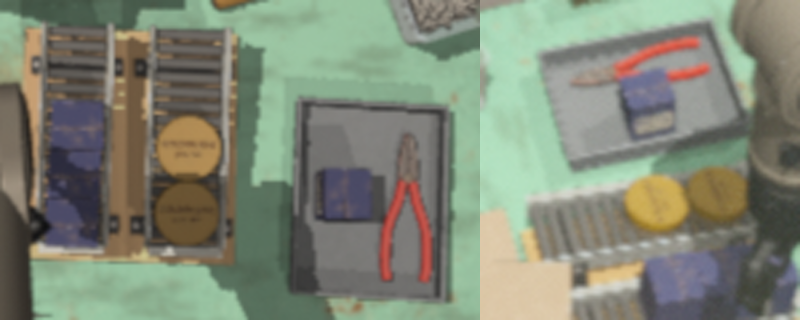

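Box 1 stands upright in the tray at (345,193), clear of the pliers, and the three boxes are against the stop. Next is the new box.

Call:
arm_command(rows=[[[85,0,0.6,0,1],[85,0,0.8,0,1],[85,0,0.8,0,1],[85,0,0.8,0,1],[85,0,0.7,0,1],[85,0,0.5,0,1],[85,0,0.2,0,1],[85,0,0,0,1],[85,0,0,0,0.7],[85,0,0,0,0]]])

```text
t: 16.75
eef_pos: [0.4721, 0.3079, 0.2246]
tool_rot: [0.0, 0.063, 0.998, -0.0]
contact_force: [-0.1, 1.1, -0.8]
gripper_width: 0.988
grasp_force: 0.0
```

Run:
```python
from h import *
o=get_obs();print(o["eef_pos"].round(4),o["tool_rot"].round(3),o["q"].round(2))
P=cams.camera_params("wrist");im=cams.read_camera("wrist");cv2.imwrite("pics/w6.png",im[:,:,::-1]);np.save("w6.npy",P["extrinsics"])
```

```text
[0.4721 0.3079 0.2246] [ 0.     0.063  0.998 -0.   ] [-1.05  0.32  0.44  1.86 -0.16  1.    0.91]
```

View pics/w6.png

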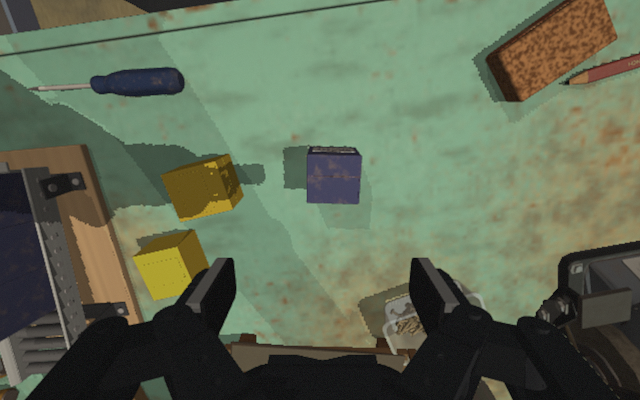

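The new box's top face spans corners (308,153), (361,155), (359,203) and (307,202), with its label to the front.

Run:
```python
from h import *
P=dict(cams.camera_params("wrist"));P["extrinsics"]=np.load("w6.npy")
c=np.array([plane(P,u,.062) for u in [(307.5,153),(361.5,154.5),(359,203.5),(307,202.5)]])
print(c.round(4),c.mean(0).round(4))
y=c[1]+c[2]-c[0]-c[3];x=c[2]+c[3]-c[0]-c[1];print(np.linalg.norm(y)/2,np.linalg.norm(x)/2,np.arctan2(-y[0],y[1]),np.arctan2(x[1],x[0]))
```

```text
[[0.4394 0.2972 0.062 ]
 [0.4477 0.351  0.062 ]
 [0.4993 0.3439 0.062 ]
 [0.4913 0.2893 0.062 ]] [0.4694 0.3204 0.062 ]
0.05479646358035393 0.052280051857056094 -0.14981065216678754 -0.14380110176884106
```

Call:
arm_command(rows=[[[85,-0.05,0.19,0,-0.25],[85,0,0,-0.5,0],[85,0,0,-0.6,0],[85,0,0,-0.6,0],[85,0,0,-0.6,0],[85,0,0,-0.5,0],[85,0,0,-0.34,0],[85,0,0,-0.2,0],[85,0,0,0,0],[85,0,0,0,0]]])

```text
t: 18.05
eef_pos: [0.4691, 0.3208, 0.0245]
tool_rot: [0.0, 0.072, 0.997, 0.0]
contact_force: [-0.1, 0.5, -0.6]
gripper_width: 0.995
grasp_force: 0.0
```

Call:
arm_command(rows=[[[50,0,0,0,0],[50,0,0,0,0],[50,0,0,0,0],[50,0,0,0,0],[50,0,0,0,0],[50,0,0,0,0],[50,0,0,0,0],[50,0,0,0,0],[50,0,0,0.05,0],[50,0,0,0.05,0]]], newtons=40)

```text
t: 19.3
eef_pos: [0.4682, 0.3201, 0.0296]
tool_rot: [-0.0, 0.072, 0.997, -0.0]
contact_force: [0.3, -0.8, -1.9]
gripper_width: 0.652
grasp_force: 42.9
```

Call:
arm_command(rows=[[[50,0,0,0.4,0],[50,0,0,0.6,0],[50,0,0,0.6,0],[50,0,0,0.6,0],[50,0,0,0.6,0],[50,0,-0.3,0.45,0.4],[50,0,-0.6,0,0.4],[50,0,-0.8,0,0.4],[50,0,-0.8,0,0],[50,0,-0.8,0,0]]])

```text
t: 20.55
eef_pos: [0.468, 0.1205, 0.2246]
tool_rot: [-0.0, 0.024, 1.0, 0.0]
contact_force: [0.4, 0.9, -2.0]
gripper_width: 0.644
grasp_force: 43.4
```

Call:
arm_command(rows=[[[50,0.1,-0.8,0,0],[50,0.3,-0.8,0,0],[50,0.5,-0.6,0,0],[50,0.6,-0.35,0,0],[50,0.5,-0.15,0,0],[50,0.3,0,0,0],[50,0.1,0,0,0],[50,0,0,0,0],[50,0,0,0,0],[50,0,0,0,0]]])

```text
t: 21.8
eef_pos: [0.6119, -0.0396, 0.2248]
tool_rot: [-0.0, 0.024, 1.0, 0.0]
contact_force: [0.2, -0.2, -2.0]
gripper_width: 0.649
grasp_force: 43.3
```

Run:
```python
from h import *
o=get_obs();print(o["eef_pos"].round(4),o["tool_rot"].round(3),o["q"].round(2))
P=cams.camera_params("wrist");im=cams.read_camera("wrist");cv2.imwrite("pics/w7.png",im[:,:,::-1]);np.save("w7.npy",P["extrinsics"])
```

```text
[ 0.6119 -0.0396  0.2248] [-0.     0.024  1.     0.   ] [-0.48  0.43  0.6   1.75 -0.28  1.05  1.74]
```

View pics/w7.png

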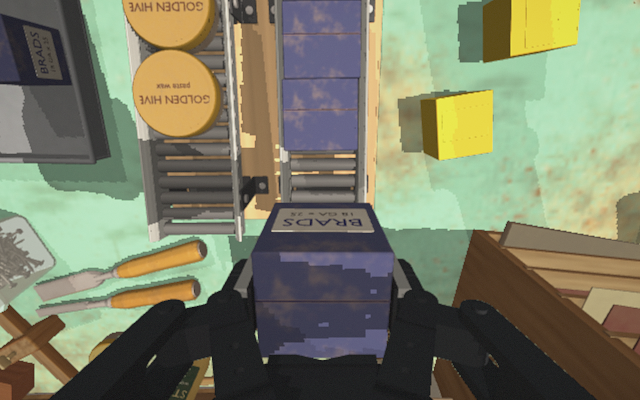

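The row of three ends at rows ≈150, columns 282–358, with free rollers behind it. The held box is square to the lane. I'll check the lane line numerically (that was my last picture; I've viewed 11, one over the limit).

Run:
```python
from h import *
P=dict(cams.camera_params("wrist"));P["extrinsics"]=np.load("w7.npy")
a,b=plane(P,(282.5,150.5),.136),plane(P,(358.5,150.5),.136)
print(a.round(4),b.round(4),((a+b)/2).round(4))
# held box lower front edge: bottom corners in the same view
for uv in [(273,204),(364,204)]: print(plane(P,uv,.2003).round(4))
```

```text
[ 0.5658 -0.0674  0.136 ] [ 0.5686 -0.0095  0.136 ] [ 0.5672 -0.0385  0.136 ]
[ 0.5872 -0.0668  0.2003]
[ 0.5898 -0.0139  0.2003]
```

Call:
arm_command(rows=[[[50,0,0,-0.3,0],[50,0,0,-0.4,0],[50,0,0,-0.4,0],[50,0,0,-0.3,0],[50,0,0,-0.2,0],[50,0,0,-0.15,0],[50,0,0,-0.1,0],[50,0,0,0,0],[50,0,0,0,0],[50,0,0,0,0]]])

```text
t: 23.1
eef_pos: [0.6129, -0.0397, 0.1142]
tool_rot: [0.0, 0.024, 1.0, 0.0]
contact_force: [1.1, 0.5, -2.7]
gripper_width: 0.651
grasp_force: 43.3
```

Call:
arm_command(rows=[[[50,0,0,-0.03,0],[50,0,0,-0.03,0],[50,0,0,0,0],[50,0,0,0,0],[50,0,0,0,0],[50,0,0,0,0],[50,0,0,0,0],[50,0,0,0,0],[50,0,0,0,0],[50,0,0,0,0]]])

```text
t: 24.35
eef_pos: [0.6125, -0.0397, 0.1101]
tool_rot: [-0.0, 0.024, 1.0, -0.0]
contact_force: [-0.1, -0.0, -2.1]
gripper_width: 0.651
grasp_force: 43.3
```

Call:
arm_command(rows=[[[50,0,0,-0.03,0],[50,0,0,-0.03,0],[50,0,0,0,0],[50,0,0,0,0],[50,0,0,0,0],[50,0,0,0,0],[50,0,0,0,0],[50,0,0,0,0],[50,0,0,0,0],[50,0,0,0,0]]])

```text
t: 25.6
eef_pos: [0.615, -0.0398, 0.1087]
tool_rot: [0.003, 0.024, 1.0, 0.0]
contact_force: [0.6, 0.6, 8.9]
gripper_width: 0.647
grasp_force: 44.6
```

Contact came where predicted, so I'll release and back off.

Call:
arm_command(rows=[[[58,0,0,0,0],[62,0,0,0,0],[68,0,0,0,0],[74,0,0,0,0],[74,0,0,0,0],[74,0,0,0,0],[74,0,0,0,0],[74,0,0,0,0],[74,0,0,0.2,0],[74,0,0,0.4,0]]])

```text
t: 26.85
eef_pos: [0.612, -0.0397, 0.1428]
tool_rot: [-0.001, 0.024, 1.0, -0.0]
contact_force: [0.5, -0.6, 0.1]
gripper_width: 0.865
grasp_force: 0.0
```

Call:
arm_command(rows=[[[80,0,0,0.5,0],[85,0,0,0.5,0],[85,0,0,0.5,0],[85,-0.2,0.2,0.3,0],[85,-0.6,0.5,0,0],[85,-0.6,0.8,0,0],[85,-0.6,0.8,0,0],[85,-0.3,0.8,0,0],[85,0,0.5,0,0],[85,0,0,0,0]]])

```text
t: 28.1
eef_pos: [0.4742, 0.179, 0.2513]
tool_rot: [0.0, 0.022, 1.0, 0.001]
contact_force: [0.4, -0.3, -0.0]
gripper_width: 0.997
grasp_force: 0.0
```

Run:
```python
from h import *
o=get_obs();print(o["eef_pos"].round(4),o["t"])
im=cams.read_camera("top");im0=cv2.cvtColor(cv2.imread("pics/top0.png"),cv2.COLOR_BGR2RGB)
d=np.abs(im.astype(int)-im0).max(2)
print("row diff vs start",d[178:250,297:319].mean(), "rows",d[178:250,297:319].mean(1).astype(int)[::3])
for c in cv2.findContours(blue(im),0,2)[0]:
    if cv2.contourArea(c)>80: print(cv2.contourArea(c),cv2.boundingRect(c),cv2.minAreaRect(c))
for n,(x,y,w,h) in {"tins":(335,200,30,52),"pliers":(420,205,25,62)}.items(): print(n,d[y:y+h,x:x+w].mean())
h=cv2.cvtColor(im,cv2.COLOR_RGB2HSV);h0=cv2.cvtColor(im0,cv2.COLOR_RGB2HSV)
for q in (h,h0):
    m=cv2.inRange(q,(24,180,120),(34,255,255));print([cv2.boundingRect(c) for c in cv2.findContours(m,0,2)[0] if cv2.contourArea(c)>80])
```

```text
[0.4742 0.179  0.2513] 28.1
row diff vs start 16.746843434343436 rows [ 5  6  4  5  8  5  7  6  8  7  9  8  8  5  8 15 33 35 33 34 35 34 31 33]
142.5 (242, 272, 30, 7) ((256.5, 275.0), (6.0, 29.0), 90.0)
333.5 (298, 227, 19, 25) ((307.0, 239.0), (24.0, 18.0), 90.0)
220.0 (401, 224, 18, 18) ((409.5, 232.5), (17.0, 17.0), 90.0)
254.5 (299, 209, 20, 17) ((308.5, 217.0), (16.0, 19.0), 90.0)
254.5 (300, 190, 19, 18) ((309.0, 198.5), (17.0, 18.0), 90.0)
138.5 (299, 179, 20, 11) ((308.5, 184.0), (10.0, 19.0), 90.0)
tins 13.098076923076922
pliers 8.089677419354839
[]
[]
```

Call:
arm_command(rows=[[[85,0,0.8,0,0],[85,-0.2,0.8,0,0],[85,-0.4,0.8,0,0],[85,-0.4,0.8,0,0],[85,-0.4,0.5,0,0],[85,0,0,0,0],[85,0,0,0,0],[85,0,0,0,0],[85,0,0,0,0],[85,0,0,0,0]]])

```text
t: 29.4
eef_pos: [0.391, 0.3978, 0.2506]
tool_rot: [0.0, 0.025, 1.0, -0.0]
contact_force: [0.4, -0.1, 0.7]
gripper_width: 0.995
grasp_force: 0.0
```

Run:
```python
from h import *
for n,b in {"top":{"row":(297,178,22,74),"tins":(335,200,30,52),"pliers":(420,205,25,62),"yellow":(225,190,50,60)},"side":{"row":(285,180,75,50),"tins":(298,158,45,28),"yellow":(305,230,70,50)}}.items():
    im=cams.read_camera(n).astype(int);im0=cv2.imread(f"pics/{n}0.png")[:,:,::-1].astype(int)
    d=np.abs(im-im0).max(2)
    for k,(x,y,w,h) in b.items():
        q=d[y:y+h,x:x+w];print(n,k,q.mean().round(1),(q>30).mean().round(3))
```

```text
top row 5.1 0.005
top tins 4.3 0.0
top pliers 6.1 0.044
top yellow 7.5 0.0
side row 3.2 0.001
side tins 2.6 0.001
side yellow 9.5 0.069
```

The row now matches the starting picture in both views, and the tins are unchanged. The small pixel differences at the pliers and yellow boxes are most likely shadows, so I'll hand in.

```bash
python3 -c "
from station import job
print(job.hand_in())"
```

```text
the job is handed in; nothing more can be done
None
```

The job is handed in at about 29 s: the oldest box stands upright in the tray clear of the pliers, and the new box is loaded behind the other three with all four against the stop; I checked the finished row by comparing images with the start, and I viewed 11 pictures, one over the limit of 10.

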